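# Lay the match carton down in its place by the hearth

### The arm

A 6-joint arm with a two-finger parallel gripper is mounted at the origin on the work surface. World frame = base frame: x ahead of the robot, y to its left, z up, the work surface at z = 0. Lengths are in mm, angles in rad, forces in N, time in s.
With the tool pointing down it reaches from about 300 to 775 mm from the base axis. Payload 14.6 kg.
Tool frame: the origin (TCP) lies between the finger pads; the fingertips stand 19 mm ahead of it and the grasp point (between the pads) is the TCP; z points along the fingers, y is the line along which they close (so a half turn about z gives the same grasp; the last joint's range is limited). The gripper opens to 94 mm and grips with 3 to 60 N. Pads are 16 mm wide; open, the fingers measure 119 mm over their backs; the gripper's body (75 mm by 177 mm) begins 78 mm behind the grasp point.
Start: joints at [1.076, 0.3, 1.521, -0, 1.321, -0.067], TCP at [228.175, 500.425, 224.446] pointing down, gripper open.
Joint ranges: [-3.03, 3.03], [-0.79, 2.21], [0.23, 2.52], [-1.04, 4.18], [0, 3.07], [-2.55, 2.55]. Speed limits (rad/s): [2.22, 2.22, 2.57, 3.14, 3.14, 3.14].

### API

Orientations are given as [roll, pitch, yaw] about the fixed x, y, z axes, in that order (R = Rz(yaw) Ry(pitch) Rx(roll)).
In Python, from cell import monitor, imaging, job, find_in, trace gives the robot as it stands. The module is installed in compiled form; this text tells all that it offers.
- The arm moves only by the tool arm_command, never from a script. Its argument "steps" is a list of rows, each a list of 5 numbers: the opening, from 0 (shut) to 1 (fully open), then the shift along the tool's x, y, z in mm, then the turn about the tool's z in degrees. In form: [[gripper, dx, dy, dz, turn], ...]. A call has 1 to 20 rows; each row is the pose to reach, as a shift and turn from the pose commanded when the call began, along the tool's axes at that moment; what a row does not reach only later rows make up. A row lasts 1/8 s, in which the tool goes at most 62.5 mm and 10.7 degrees, less where a joint would pass 70% of its speed; a pose out of reach is approached as far as the arm can. A call with a gripper value outside its range is refused whole. The fingers move at their own pace and stop on an object; "force" is the grip in N (left out, the last holds). Time passes only in rows, so rows that repeat a pose let the fingers close. It gives the time, the measured TCP pose, the force, the opening and the grip force at its end, in the units of the state.
- monitor.read_state(): the state, without advancing time (a new reading comes with each control period).
- imaging.camera(name): name is "scene" or "top" or "wrist"; returns a dict with "img" (384x512x3 uint8, red, green, blue), "mtx" (3x3 intrinsics, pixels), "view" (4x4, takes a point from world to camera coordinates). Camera axes: x right, y down, z forward; pixel columns grow to the right and rows downward; lengths in mm; the calibration is good to about 2 mm. The wrist camera is an equidistant fisheye: a pixel r from the principal point sees the ray r / f radians off the axis. A picture is of the moment at which its call begins. There is no depth.
- job.sign_off(): hands the job in; it is judged then, once.
Trained networks look in a picture, given as the dict that the camera call returned (one of the last four; its "shot" number tells which), for a name from the list of things; names that differ only in an ending like _2 or _b are one class to them, and where a whole thing is asked for, a point or a joint stands for the part that bears it (a point fixed in the world has none). Each returns a list of dicts, best first, with "p" (0 to 1); they miss things now and then, are a little off and sometimes report something else, mostly with a low value. They report only what shows in the picture. A call takes as long as a camera call. They do not tell look-alikes from the thing itself.
- find_in(picture, target): "rect" ([centre column, centre row, width, height] in pixels, round what is visible of it).
- trace(picture, target): "region" (384x512 bool, what is visible of it) and "rect" ([centre column, centre row, width, height] in pixels, round what is visible of it).
The state is a dict: "clock": time; "joints": joint angles; "qd": joint speeds; "effort": joint torques, N m; "eef_pos": TCP position; "eef_rot": TCP orientation; "wrist_force": force on the tool from outside, world axes, zero at the start; "moment": the same for the moment, N m; "finger_gap": finger opening in mm; "finger_force": force on a finger pad.
Only numpy, scipy, OpenCV 4.12 (cv2) and the standard library are available. Lean on these libraries where they do the work, as an engineer would, in place of code of your own. Each camera call takes 0.05 s, during which the arm holds its last target. There are 200 camera calls.

### The job

The small steel canister stands in the yellow-outlined place where the tall red match carton should lie. Without picking anything up, first push the canister across the counter until it is wholly out of the outline and still standing, then push the match carton over so that it ends lying flat on its broad side, wholly inside the outline. Leave everything else on the counter where it is.

Things in the scene. Friction and masses are not known exactly. Their poses are not given: they have to be found in the camera images.
- carton: Tall red match carton, cream bands, 36 mm thick (x), 60 wide (y), 150 tall (z), about 0.2 kg, loose. Stands on its foot over the outline's -x end; its +x is within 4 degrees of the outline's +x. Origin: centre of the foot. Pushed high towards +x it pivots on its foot's front edge (18 mm ahead of the origin), balances at 14 degrees (30 mm of push at 120 mm height), then falls along the outline.
- carton_top (a point): Centre of the carton's top face, 150 mm along the carton's z from its origin.
- outline: Rectangle painted on the stone, dark with a 7 mm yellow border, flush, fixed: 220 mm (x) by 110 mm (y) over the border's outer edges, which are its limits. Origin: its centre, at counter height; the carton stands at its -x end. On the half at positive x, the counter is free to 160 mm from the centre line on both y sides.
- canister: Stainless steel canister, upright cylinder 60 mm in diameter and 74 mm tall, flip-top lid latched shut, about 0.22 kg, loose. It stands on the +x half of the outline, where the carton would fall. Origin: centre of its underside. Pushed with low fingertips it slides without tipping.
- cup: Speckled blue enamel mug, 80 mm in diameter, 75 mm tall, standing about 210 mm from the outline's centre, beyond its +x end. Origin: centre of its underside. A bystander.
- salt_box: Blue and white box of salt, 50 x 70 x 105 mm, standing beside the carton, to the +y side of the outline near its -x end. Origin: centre of its underside. A bystander.
- press: Black cast-iron tortilla press, shut, plates 190 mm across, about 260 mm long and 77 mm tall with its handle, off to one side of the counter. Origin: under the plates' centre. A bystander.
- bowl: Wooden bowl, 210 mm across, 70 mm tall, off to the other side. Origin: centre of its underside. A bystander.
- pot_holder: Dark red round pot holder, hard silicone, 170 mm across, 8 mm thick, flat on the counter to the robot's right (-y). Origin: centre of its underside. A bystander.
There are look-alikes about, which are no part of the job. Of the things that look like the carton, take the one that is farthest from the robot's base at the start.

How it is judged:
By the outcome, as a careful person would: the job done as asked, in the order asked, and still so for the second after the job is handed in, with the robot touching nothing.
It also fails if it takes over 48 s, if anything falls off the work surface, if the arm or the gripper's body presses on something with over 40 N, if the wrist force passes 120 N, or if a joint passes its speed limit or range.

## Working session

There is one attempt and no reset: what is moved stays moved. The work goes in short steps, Python scripts to look and compute and a tool call to move; the robot and the scene stay as the last step left them, time stands still between calls to the robot, and variables do not carry over. Pictures are saved under pics/ and viewed, at most 10 in all, crops included, and the job is handed in when it is done.

Besides the shell and the picture viewer there is one more tool, called after "Request:" in YAML: its name, and indented under it one key for each argument. arm_command: Moves the arm, as the interface text tells. Its arguments: {"type":"object","properties":{"steps":{"type":"array","items":{"type":"array","items":{"type":"number"}}},"force":{"type":"number"}},"required":["steps"]}

```bash
mkdir -p pics
cat > h.py <<'E'
import numpy as np, cv2
from cell import monitor, imaging, job, find_in, trace
def ray(c,uv):
    K=c["mtx"];V=np.array(c["view"]);d=np.linalg.inv(K)@np.array([uv[0],uv[1],1.]);R=V[:3,:3]
    return -R.T@V[:3,3], R.T@d
def onz(c,uv,z=0):
    o,d=ray(c,uv);return (o+d*(z-o[2])/d[2])
def proj(c,P):
    V=np.array(c["view"]);p=(V[:3,:3]@np.atleast_2d(P).T).T+V[:3,3];q=(c["mtx"]@p.T).T
    return q[:,:2]/q[:,2:]
def save(c,n): cv2.imwrite(f"pics/{n}.png",c["img"][:,:,::-1])
E
python3 - <<'E'
from h import *
np.set_printoptions(precision=1,suppress=True)
for n in["top","scene"]:
    c=imaging.camera(n);save(c,n+"0")
    print(n,ray(c,(256,192)))
    for t in["carton","canister","outline","cup","salt_box","pot_holder"]:
        print(t,[(np.round(r["p"],2),np.round(r["rect"]),onz(c,r["rect"][:2])) for r in find_in(c,t)[:3]])
s=monitor.read_state();print(s["clock"],s["eef_pos"],s["eef_rot"])
E
```

```text
top (array([ 399. ,    3. , 1433.8]), array([ 0.1,  0. , -1. ]))
carton [(np.float64(0.86), array([249., 180.,   8.,  24.]), array([602.6,  57.8,   0. ])), (np.float64(0.76), array([227., 218.,  18.,  24.]), array([473.7, 129.2,   0. ])), (np.float64(0.73), array([259., 239.,  18.,  22.]), array([404.1,  20.3,   0. ]))]
canister [(np.float64(0.64), array([294., 185.,  26.,  20.]), array([588.6, -96.4,   0. ]))]
outline [(np.float64(0.87), array([278., 183.,  66.,  39.]), array([594.9, -40.1,   0. ]))]
cup [(np.float64(0.57), array([342., 160.,  26.,  33.]), array([ 678.3, -258. ,    0. ]))]
salt_box [(np.float64(0.67), array([239., 132.,  22.,  32.]), array([770.2,  94.4,   0. ]))]
pot_holder [(np.float64(0.83), array([373., 284.,  52.,  51.]), array([ 262.5, -361.2,    0. ])), (np.float64(0.31), array([278., 184.,  64.,  36.]), array([591.5, -41.5,   0. ]))]
scene (array([1104. ,  459.7, 1276.6]), array([-0.4, -0.3, -0.8]))
carton [(np.float64(0.83), array([256., 224.,  21.,  45.]), array([565.7,  29.2,   0. ])), (np.float64(0.81), array([328., 226.,  28.,  38.]), array([428.1, 217.2,   0. ])), (np.float64(0.7), array([297., 207.,  22.,  44.]), array([431.9,  97.2,   0. ]))]
canister [(np.float64(0.8), array([224., 202.,  20.,  24.]), array([ 566.9, -108.6,    0. ]))]
outline [(np.float64(0.66), array([234., 224.,  71.,  51.]), array([611. , -29.7,   0. ]))]
cup [(np.float64(0.84), array([174., 196.,  27.,  39.]), array([ 652.1, -260. ,    0. ]))]
salt_box [(np.float64(0.96), array([238., 272.,  26.,  36.]), array([730.9,  86.5,   0. ]))]
pot_holder [(np.float64(0.62), array([226., 114.,  49.,  35.]), array([ 259.9, -355.4,    0. ]))]
0.7 [228.2 500.4 224.5] [3.1 0.  2.7]
```

View pics/top0.png

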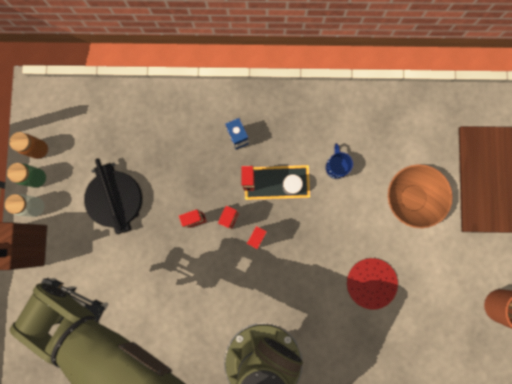

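View pics/scene0.png

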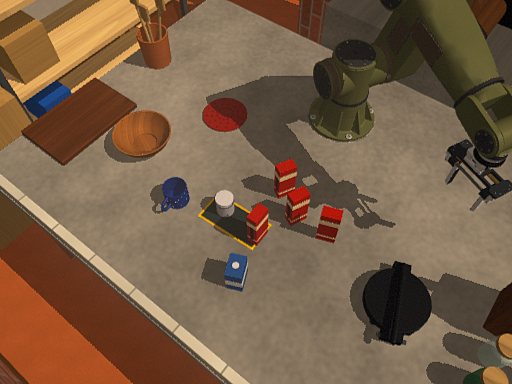

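```bash
cat >> h.py <<'E'
from scipy.optimize import minimize
def fitoutline(cams,x0=(595,-40,-np.pi/2)):
    P=[]
    for c in cams:
        h=cv2.cvtColor(c["img"],cv2.COLOR_RGB2HSV);m=cv2.inRange(h,(18,130,110),(35,255,255))
        v,u=np.nonzero(m);q=np.array([onz(c,(a,b)) for a,b in zip(u,v)])
        q=q[np.hypot(q[:,0]-x0[0],q[:,1]-x0[1])<150];P.append(q)
    out=[]
    for Q in P+[np.vstack(P)]:
        def cost(p):
            c,s=np.cos(p[2]),np.sin(p[2]);d=Q[:,:2]-p[:2];a=abs(d@[c,s])-106.5;b=abs(d@[-s,c])-51.5
            e=np.where((a<0)&(b<0),np.minimum(-a,-b),np.hypot(np.maximum(a,0),np.maximum(b,0)))
            return np.mean(np.minimum(e,12))
        r=minimize(cost,x0,method="Nelder-Mead",options=dict(initial_simplex=np.array(x0)+np.array([[0,0,0],[10,0,0],[0,10,0],[0,0,.1]])))
        out.append((len(Q),r.x,r.fun))
    return out
def mask(c,P):
    S=8;q=proj(c,P);m=np.zeros((384,512),np.uint8)
    cv2.fillConvexPoly(m,cv2.convexHull(np.round(q*S*2).astype(np.int32)),255,cv2.LINE_AA,4);return m/255.
def box(p,dx=36,dy=60,H=150,z0=0):
    c,s=np.cos(p[2]),np.sin(p[2])
    return np.array([[p[0]+c*a-s*b,p[1]+s*a+c*b,z] for a in(-dx/2,dx/2) for b in(-dy/2,dy/2) for z in(z0,z0+H)])
def cyl(p,r=30,H=74):
    t=np.linspace(0,2*np.pi,40);return np.array([[p[0]+r*np.cos(a),p[1]+r*np.sin(a),z] for a in t for z in(0,H)])
def fit(cams,name,gen,x0,st):
    M=[]
    for c in cams:
        b=None
        for r in trace(c,name):
            if b is None and np.hypot(*(np.array(r["rect"][:2])-proj(c,gen(x0)).mean(0)))<15:b=r["region"].astype(float)
        if b is not None:M.append((c,b))
    def cost(p): return sum(1-np.minimum(m:=mask(c,gen(p)),b).sum()/np.maximum(m,b).sum() for c,b in M)
    x0=np.array(x0,float);r=minimize(cost,x0,method="Nelder-Mead",options=dict(initial_simplex=np.vstack([x0,x0+np.diag(st)])))
    return len(M),r.x,r.fun
E
python3 - <<'E'
from h import *
np.set_printoptions(precision=2,suppress=True)
C=[imaging.camera("top"),imaging.camera("scene")]
# check my fixed-point scaling
print(mask(C[0],box((600,60,-1.57))).sum(),proj(C[0],box((600,60,-1.57))).mean(0))
for o in fitoutline(C):print(o)
for n,g,x,st in[("carton",box,(600,55,-1.57),(10,10,.1)),("canister",cyl,(590,-90),(10,10)),("salt_box",lambda p:box(p,50,70,105),(750,88,-1.3),(10,10,.1)),("cup",lambda p:cyl(p,40,75),(660,-245),(10,10)),("carton",box,(455,115,-1),(10,10,.1)),("carton",box,(400,15,-1),(10,10,.1))]:
    print(n,fit(C,n,g,x,st))
E
```

```text
370.643137254902 [247.43 177.55]
(453, array([598.18, -36.3 ,  -1.52]), np.float64(2.654123447448051))
(264, array([597.89, -38.74,  -1.52]), np.float64(2.124465820831781))
(717, array([598.11, -37.48,  -1.52]), np.float64(2.4941583879412934))
carton (2, array([595.87,  57.3 ,  -1.47]), np.float64(0.4353059235354856))
canister (2, array([585.99, -87.37]), np.float64(0.26383170155308167))
salt_box (2, array([751.24,  98.61,  -1.15]), np.float64(0.2860602061878431))
cup (2, array([ 655.49, -241.26]), np.float64(0.33226847507052326))
carton (2, array([467.81, 115.38,  -0.88]), np.float64(0.723263197274819))
carton (2, array([409.21,  25.55,   1.11]), np.float64(0.3145198464887202))
```

```bash
cat >> h.py <<'E'
from scipy.spatial.transform import Rotation as Ro
def plan(T,yaw):
    s=monitor.read_state();R=Ro.from_euler("xyz",s["eef_rot"]).as_matrix()
    y=s["eef_rot"][2];t=-np.degrees((yaw-y+np.pi/2)%np.pi-np.pi/2)
    return np.round(R.T@(np.array(T)-s["eef_pos"]),1),round(t,1),s["eef_rot"],s["joints"]
E
python3 -c "
from h import *
print(plan((650,-88,224),np.pi+.05));print(plan((650,-88,36),np.pi+.05))"
```

```text
(array([-6.280e+02, -3.604e+02,  4.000e-01]), np.float64(-27.4), array([-3.14155514e+00, -4.07771973e-05,  2.71381379e+00]), array([ 1.07643254e+00,  2.99908515e-01,  1.52101328e+00,  3.94169970e-05,
        1.32071100e+00, -6.65946764e-02]))
(array([-628. , -360.4,  188.4]), np.float64(-27.4), array([-3.14155514e+00, -4.07771973e-05,  2.71381379e+00]), array([ 1.07643254e+00,  2.99908515e-01,  1.52101328e+00,  3.94169970e-05,
        1.32071100e+00, -6.65946764e-02]))
```

Request:
arm_command:
  steps:
    - [0.4,-45,-25,0,-2]
    - [0.4,-90,-52,0,-4]
    - [0.4,-135,-77,0,-6]
    - [0.4,-180,-103,0,-8]
    - [0.4,-225,-129,0,-10]
    - [0.4,-270,-155,0,-12]
    - [0.4,-315,-180,0,-14]
    - [0.4,-360,-206,0,-16]
    - [0.4,-405,-232,0,-18]
    - [0.4,-450,-258,0,-20]
    - [0.4,-495,-284,0,-22]
    - [0.4,-540,-310,0,-24]
    - [0.4,-585,-335,0,-26]
    - [0.4,-628,-360,0,-27.4]
    - [0.4,-628,-360,0,-27.4]
    - [0.4,-628,-360,0,-27.4]

```text
clock: 3.4
eef_pos: [649.9, -87.2, 224.2]
eef_rot: [3.141, -0.001, -3.091]
wrist_force: [-0.5, 1.0, 0.4]
finger_gap: 37.6
finger_force: 0.0
```

```bash
python3 -c "
from h import *
c=imaging.camera('wrist');save(c,'w1')
s=monitor.read_state();print(s['clock'],s['eef_pos'],s['eef_rot'],s['finger_gap'],s['joints'])"
```

```text
3.45 [649.89757002 -86.7796435  224.57987295] [ 3.14146384e+00 -3.80809349e-05 -3.09065772e+00] 37.56922465928043 [-1.88637759e-01  5.41371865e-01  1.18220134e+00  1.17462567e-04
  1.41808701e+00 -1.81038689e+00]
```

View pics/w1.png

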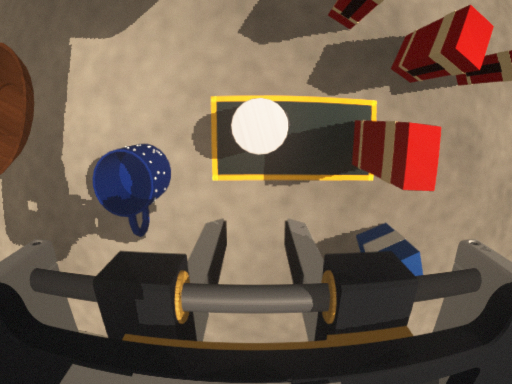

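Request:
arm_command:
  steps:
    - [0.4,0,0,40,0]
    - [0.4,0,0,80,0]
    - [0.4,0,0,120,0]
    - [0.4,0,0,155,0]
    - [0.4,0,0,180,0]
    - [0.4,0,0,188,0]
    - [0.4,0,0,188,0]

```text
clock: 4.32
eef_pos: [650.3, -87.1, 37.2]
eef_rot: [-3.141, 0.001, -3.09]
wrist_force: [-0.2, 0.5, 0.7]
finger_gap: 37.3
finger_force: 0.0
```

Request:
arm_command:
  steps:
    - [0.4,6,0,0,0]
    - [0.4,12,0,0,0]
    - [0.4,18,0,0,0]
    - [0.4,26,0,0,0]
    - [0.4,35,0,0,0]
    - [0.4,45,0,0,0]
    - [0.4,55,0,0,0]
    - [0.4,65,0,0,0]
    - [0.4,75,0,0,0]
    - [0.4,85,0,0,0]
    - [0.4,95,0,0,0]
    - [0.4,104,0,0,0]
    - [0.4,112,0,0,0]
    - [0.4,118,0,0,0]
    - [0.4,123,0,0,0]
    - [0.4,126,0,0,0]
    - [0.4,128,0,0,0]
    - [0.4,128,0,0,0]

```text
clock: 6.58
eef_pos: [522.2, -94.1, 36.4]
eef_rot: [3.142, -0.0, -3.091]
wrist_force: [-0.9, -0.4, 1.2]
finger_gap: 37.5
finger_force: 0.3
```

Request:
arm_command:
  steps:
    - [0.4,-4,0,0,0]
    - [0.4,-14,0,0,0]
    - [0.4,-25,0,-15,0]
    - [0.4,-25,0,-60,0]
    - [0.4,-25,0,-110,0]
    - [0.4,-25,0,-160,0]
    - [0.4,-25,0,-200,0]
    - [0.4,-25,0,-200,0]

```text
clock: 7.58
eef_pos: [548.7, -93.0, 239.5]
eef_rot: [-3.14, 0.005, -3.091]
wrist_force: [0.4, -0.3, -0.5]
finger_gap: 37.6
finger_force: 0.0
```

Run:
```python
from h import *
np.set_printoptions(precision=2,suppress=True)
C=[imaging.camera("top"),imaging.camera("scene")]
save(C[1],"s2")
for o in fitoutline(C):print(o)
for n,g,x,st in[("carton",box,(600,55,-1.57),(10,10,.1)),("canister",cyl,(495,-92),(10,10))]:
    print(n,fit(C,n,g,x,st))
s=monitor.read_state();print(s["clock"],s["eef_pos"],s["eef_rot"])
```

```text
(244, array([598.27, -37.38,  -1.52]), np.float64(2.6372517837476397))
(347, array([597.89, -38.42,  -1.52]), np.float64(2.2678991562022484))
(591, array([598.12, -38.16,  -1.52]), np.float64(2.4331628304657604))
carton (2, array([597.77,  58.18,  -1.47]), np.float64(0.2842025700394599))
canister (1, array([491.25, -99.02]), np.float64(0.112552348982352))
7.875 [547.15 -92.78 235.21] [ 3.14 -0.   -3.09]
```

View pics/s2.png

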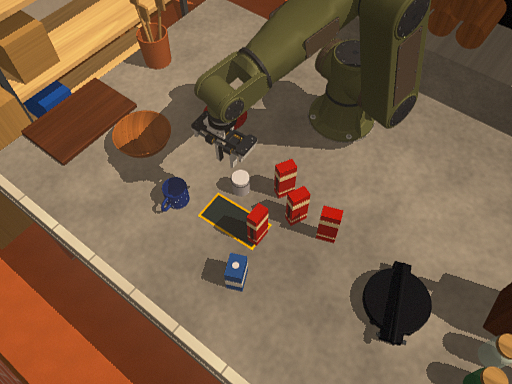

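```bash
python3 -c "
from h import *
print(plan((596,110,235),1.62));print(plan((596,110,131),1.62))"
```

```text
(array([-5.900e+01,  2.001e+02,  2.000e-01]), np.float64(-89.9), array([ 3.14100247e+00, -1.98871944e-03, -3.09118858e+00]), array([-2.33974870e-01,  3.03998217e-01,  1.49038243e+00,  8.73352039e-06,
        1.34928643e+00, -1.85517661e+00]))
(array([-59.2, 200. , 104.2]), np.float64(-89.9), array([ 3.14100247e+00, -1.98871944e-03, -3.09118858e+00]), array([-2.33974870e-01,  3.03998217e-01,  1.49038243e+00,  8.73352039e-06,
        1.34928643e+00, -1.85517661e+00]))
```

Request:
arm_command:
  steps:
    - [0.35,-5,18,0,8]
    - [0.35,-10,36,0,16]
    - [0.35,-15,54,0,24]
    - [0.35,-20,72,0,33]
    - [0.35,-26,90,0,42]
    - [0.35,-32,108,0,51]
    - [0.35,-38,126,0,60]
    - [0.35,-44,144,0,69]
    - [0.35,-50,164,0,78]
    - [0.35,-55,182,0,86]
    - [0.35,-59,200,0,90]
    - [0.35,-59,200,0,90]
    - [0.35,-59,200,40,90]
    - [0.35,-59,200,80,90]
    - [0.35,-59,200,104,90]
    - [0.35,-59,200,104,90]
    - [0.35,-59,200,104,90]

```text
clock: 10.0
eef_pos: [596.7, 109.5, 133.6]
eef_rot: [3.14, -0.0, 1.622]
wrist_force: [0.9, -0.4, 0.2]
finger_gap: 33.2
finger_force: 0.0
```

```bash
python3 -c "
from h import *
c=imaging.camera('scene');save(c,'s3');cv2.imwrite('pics/s3c.png',cv2.resize(c['img'][110:310,140:400,::-1],None,fx=3,fy=3))
s=monitor.read_state();print(s['clock'],s['eef_pos'],s['eef_rot'],s['finger_gap'],s['wrist_force'])"
```

```text
10.05 [596.76594253 109.61384031 133.86054694] [ 3.13968374e+00 -1.14084335e-04  1.62155774e+00] 32.6383996280155 [-0.14783453 -0.07106919  0.92880574]
```

View pics/s3c.png

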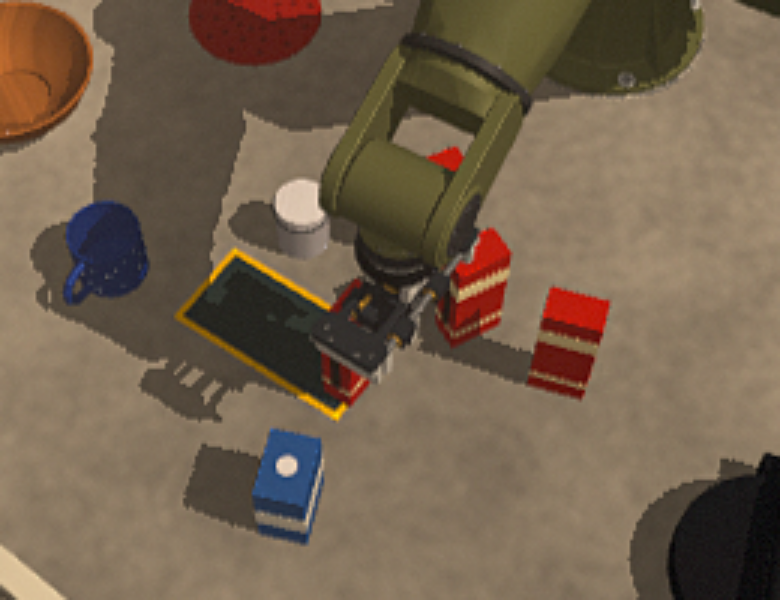

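Request:
arm_command:
  steps:
    - [0.35,-8,0,0,0]
    - [0.35,-16,0,0,0]
    - [0.35,-22,0,0,0]
    - [0.35,-27,0,0,0]
    - [0.35,-32,0,0,0]
    - [0.35,-37,0,0,0]
    - [0.35,-42,0,0,0]
    - [0.35,-46,0,0,0]
    - [0.35,-50,0,0,0]
    - [0.35,-54,0,0,0]
    - [0.35,-58,0,0,0]
    - [0.35,-62,0,0,0]
    - [0.35,-66,0,0,0]
    - [0.35,-70,0,0,0]
    - [0.35,-70,0,0,0]
    - [0.35,-70,0,0,0]
    - [0.35,-70,0,0,0]

```text
clock: 12.18
eef_pos: [599.7, 40.1, 132.4]
eef_rot: [-3.142, -0.0, 1.621]
wrist_force: [0.1, -0.8, -0.4]
finger_gap: 32.8
finger_force: 0.0
```

Request:
arm_command:
  steps:
    - [0.35,20,0,-20,0]
    - [0.35,50,0,-50,0]
    - [0.35,90,0,-90,0]
    - [0.35,140,0,-110,0]
    - [0.35,190,0,-110,0]
    - [0.35,230,0,-110,0]
    - [0.35,230,0,-110,0]

```text
clock: 13.05
eef_pos: [587.4, 272.1, 242.0]
eef_rot: [-3.141, -0.0, 1.625]
wrist_force: [0.1, -0.2, -0.7]
finger_gap: 32.7
finger_force: 0.0
```

Run:
```python
from h import *
np.set_printoptions(precision=2,suppress=True)
C=[imaging.camera("top"),imaging.camera("scene")]
cv2.imwrite('pics/s4.png',np.vstack([cv2.resize(c['img'][a:a+100,b:b+260,::-1],None,fx=3,fy=3) for c,a,b in((C[0],130,170),(C[1],160,140))]))
for o in fitoutline(C):print(o)
lie=lambda p:box(p,150,60,36)
for n,g,x,st in[("carton",lie,(602,-35,-1.5),(10,10,.1)),("canister",cyl,(491,-95),(10,10))]:
    print(n,fit(C,n,g,x,st))
s=monitor.read_state();print(s["clock"],s["eef_pos"],s["wrist_force"])
```

```text
(554, array([598.45, -36.35,  -1.52]), np.float64(2.6712128905878476))
(404, array([598.09, -38.95,  -1.52]), np.float64(2.042614471671304))
(958, array([598.28, -37.75,  -1.52]), np.float64(2.454652713570411))
carton (2, array([598.99, -41.37,  -1.54]), np.float64(0.24596725441546596))
canister (2, array([491.04, -96.73]), np.float64(0.30068335760578946))
13.35 [588.4  268.64 242.62] [-0.03  0.61  0.03]
```

View pics/s4.png

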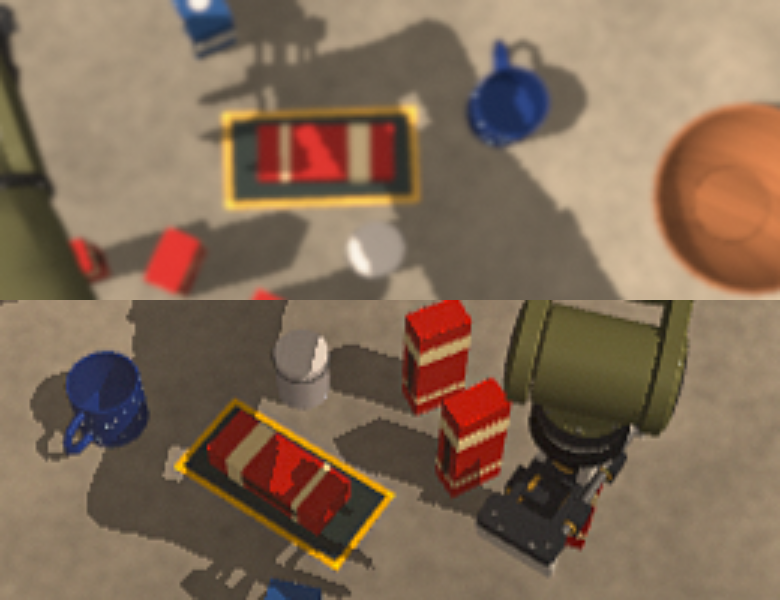

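The carton lies flat, well inside the yellow border. The canister stands clear of the outline and the robot is touching nothing.

```bash
python3 -c "
from h import *
print(job.sign_off())"
```

```text
the job is handed in; nothing more can be done
None
```

The job is handed in: I pushed the canister clear of the outline, still standing, then pushed the match carton over so it lies flat on its broad side wholly inside the outline, at about 13 s of the 48 s allowed and with the bystanders untouched.

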